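Change the insert of a grater box

ROBOT

A 7-joint arm with a two-finger parallel gripper is mounted at the origin on the work surface. World frame = base frame: x ahead of the robot, y to its left, z up, the work surface at z = 0. Lengths are in mm, angles in rad, forces in N, time in s.
With the tool pointing down it reaches from about 400 to 900 mm from the base axis. Payload 5.5 kg.
Tool frame: the origin (TCP) lies between the finger pads; the fingertips stand 17 mm ahead of it and the grasp point (between the pads) lies 2 mm behind it (tip_reach is the distance from the TCP to the fingertips, in mm); z points along the fingers, y is the line along which they close (so a half turn about z gives the same grasp; the last joint's range is limited). The gripper opens to 92 mm and grips with 3 to 60 N. Pads are 19 mm wide; open, the fingers measure 130 mm over their backs; the gripper's body (75 mm by 190 mm) begins 47 mm behind the grasp point.
Start: joints at [-0.904, 0.501, -0.427, 1.55, 0.221, 1.138, -0.21], TCP at [255.358, 597.739, 217.829] pointing down, gripper open.
Joint ranges: [-2.88, 2.88], [-0.31, 2.03], [-1.54, 1.56], [0.2, 2.42], [-1.41, 4.55], [0.19, 2.02], [-2.57, 2.57]. Speed limits (rad/s): [2.57, 2.57, 3.14, 3.14, 3.14, 3.14, 3.14].

INTERFACE

Orientations are given as a rotation vector (axis times angle).
In Python, from rig import * gives the robot as it stands.
- The arm moves only by the shell command python3 -m crank 'ROWS' [FORCE]. ROWS is JSON, a list of rows, each a list of 7 numbers: the shift along the tool's x, y, z in mm, then the turn, a rotation vector about the tool's x, y, z in degrees, then the closure, from 0 (fully open) to 1 (shut). A call has 1 to 20 rows; each row is the pose to reach, as a shift and turn from the pose commanded when the call began, along the tool's axes at that moment; what a row does not reach only later rows make up. A row lasts 1/12 s, in which the tool goes at most 41.7 mm and 7.16 degrees, less where a joint would pass 70% of its speed; a pose out of reach is approached as far as the arm can. A call with a gripper value outside its range is refused whole. The fingers move at their own pace and stop on an object; FORCE is the grip in N (left out, the last holds). Time passes only in rows, so rows that repeat a pose let the fingers close. It gives the time, the measured TCP pose, the force, the opening and the grip force at its end, in the units of the state.
- get_state(): the state, without advancing time (a new reading comes with each control period).
- capture(name): name is "scene" or "top" or "wrist"; returns the picture (400x640x3 uint8, red, green, blue); there is no depth.
- calibration(name): a dict with "camera_matrix" (3x3 intrinsics, pixels), "rvec" (rotation vector, rad) and "tvec" (3), from world to camera coordinates, as OpenCV has them. Camera axes: x right, y down, z forward; pixel columns grow to the right and rows downward; lengths in mm; the calibration is good to about 2 mm. A picture is of the moment at which its call begins: read the wrist's pose just before it. calibration takes no time and is no camera call; for the wrist camera it gives the pose at the moment of the call.
- close_job(): hands the job in; it is judged then, once.
Trained networks look in the newest picture that a camera, given by its name, has taken for a name from the list of things; names that differ only in an ending like _2 or _b are one class to them, and where a whole thing is asked for, a point or a joint stands for the part that bears it (a point fixed in the world has none). Each returns a list of dicts, best first, with "p" (0 to 1); they miss things now and then, are a little off and sometimes report something else, mostly with a low value. They report only what shows in the picture. A call takes as long as a camera call. They do not tell look-alikes from the thing itself.
- look_for(camera, label): "rect" ([left, top, right, bottom] in pixels, round what is visible of it).
- regions_of(camera, label): "pixels" (400x640 bool, what is visible of it) and "rect" ([left, top, right, bottom] in pixels, round what is visible of it).
- pinpoint(camera, label): "point" ([column, row] in pixels: a listed point, or the origin of a listed thing).
The state is a dict: "clock": time; "q": joint angles; "dq": joint speeds; "tau": joint torques, N m; "ee_pos": TCP position; "tool_rot": TCP orientation; "ft_force": force on the tool from outside, world axes, zero at the start; "moment": the same for the moment, N m; "finger_gap": finger opening in mm; "gripper_force": force on a finger pad.
Only numpy, scipy, OpenCV 4.12 (cv2) and the standard library are available. Lean on these libraries where they do the work, as an engineer would, in place of code of your own. Each camera call takes 0.05 s, during which the arm holds its last target. There are 200 camera calls.

TASK

Change the insert of the grater box: take the slicing insert out of the frame and lay it flat in the steel tray for washing, then set the coarse grating insert (the one with the big holes) down on the frame, without dropping it in, and press it in past the catches until it is flush at both ends. Leave the fine grating insert, the jug, the cups and the carton where they stand.

Things in the scene. Friction and masses are not known exactly. Their poses are not given: they have to be found in the camera images.
- graterbox: Grater box, fixed: clear open container under a white frame, 210 (x) x 120 (y) x 78 mm high. Origin: centre of its underside. In the middle of both long sides (|x| under 35 mm) the frame is cut away from the insert right out to the outside, as a finger gap 38 mm deep from the frame's top; below it the container is free for |y| under 52 mm.
- recess (a point): Centre of the frame's recess, level with the frame's flat top, 78 mm above the table; x along it, y across, z up. The recess is 163 x 65 mm (1.5 mm play round an insert) and 16 mm deep to a seat under each end of the insert (|x| over 68 mm), open between them. An insert that is home has its top level with the frame and its centre 8 mm below this point.
- catch_end (a point): Catch in the middle of one end wall of the recess; its twin is at the other end. A smooth round bar, 40 mm long, on a spring, standing 4 mm out of the wall; point: the bar's centre. It gives way when an insert's end bead is pushed or pulled past it, at about 6 N per end, down or up. An insert laid in loosely rests on both catches, its top 10 mm above the frame.
- slicer_mid (a point): Slicing insert, one broad slanting slot with a blade across its plate; at the start it is snapped into the recess, flush. 160 x 62 x 16 mm, 110 g: white plastic rim (solid, 20 mm wide at the ends, 6 mm along the sides) round a steel plate, a rounded bead along the foot of both ends. Point: its centre, 8 mm above its underside; x along its length, y across, z up. Both ways round are alike.
- coarse_mid (a point): Coarse grating insert, 15 big round holes (12 mm) in its plate; at the start it lies flat on the table. 160 x 62 x 16 mm, 110 g: white plastic rim (solid, 20 mm wide at the ends, 6 mm along the sides) round a steel plate, a rounded bead along the foot of both ends. Point: its centre, 8 mm above its underside; x along its length, y across, z up. Both ways round are alike.
- fine_mid (a point): Fine grating insert, many tiny holes (3 mm) in its plate; it lies flat on the table and is not needed. 160 x 62 x 16 mm, 110 g: white plastic rim (solid, 20 mm wide at the ends, 6 mm along the sides) round a steel plate, a rounded bead along the foot of both ends. Point: its centre, 8 mm above its underside; x along its length, y across, z up. Both ways round are alike.
- tray: Shallow stainless steel tray, fixed, 280 mm (x) x 200 mm (y) outside, walls 4 mm thick, rim 40 mm above the table (43 with its roll), flat floor 4 mm above the table, inside 272 x 192 mm. Origin: centre of its underside.
- jug: Glass measuring jug, loose, upright, 98 mm across at the rim, 140 mm high, handle reaching 86 mm from its axis along its x. Origin: centre of its underside.
- cups: Stack of clear plastic cups, loose, upright, 52 mm across at the foot, 77 mm at the rims, 126 mm high. Origin: centre of its underside.
- carton: Dark blue carton, loose, standing, 55 mm (x) x 120 mm (y) x 100 mm high. Origin: centre of its underside.
There are look-alikes about, which are no part of the job. What is shaped like the part that bears slicer_mid but red is not meant. What is shaped like the part that bears coarse_mid but yellow is not meant.

How it is judged (in metres and radians):
On the way, in this order (a step that is already met when the one before it is completed fails the run):
1. the slicing insert has been lifted clear of the frame ((horizontal distance between slicer_mid and recess above 0.12 m or z of slicer_mid in the frame of recess above 0.03 m)), for 0.1 s.
2. the coarse insert is in the recess, flush at both ends (x of coarse_mid in the frame of recess between -0.004 and 0.004 m and y of coarse_mid in the frame of recess between -0.004 and 0.004 m and z of coarse_mid in the frame of recess between -0.0105 and -0.006 m and angle between the z axis of coarse_mid and the z axis of recess, either way round below 0.025 rad and angle between coarse_mid's own z axis and vertical below 0.1 rad), for 0.2 s.
At the end, for the whole second after the job is handed in: the coarse insert lies in the recess, its centre within 4 mm of the recess's centre both ways, its top level with the frame's top (no more than 2 mm high or 2.5 mm low) and level within 1.4 degrees; the slicing insert lies flat on the tray's floor; both are at rest (all of step 2 and x of slicer_mid in the frame of tray between -0.11 and 0.11 m and y of slicer_mid in the frame of tray between -0.08 and 0.08 m and z of slicer_mid in the frame of tray between 0.005 and 0.02 m and angle between the z axis of slicer_mid and the z axis of tray, either way round below 0.1 rad and linear speed of each of coarse, slicer below 0.02 m/s); the robot touches nothing.
It fails at once if the coarse insert is dropped into the frame (it falls freely at over 0.5 m/s just above the recess) (horizontal distance between coarse_mid and recess below 0.04 m and z of coarse_mid in the frame of recess between 0.004 and 0.06 m and linear speed of coarse above 0.5 m/s and contact force between the fingers and coarse below 0.05 N).
It fails at once if the fine grating insert is moved more than 30 mm or tipped (distance of fine_mid from where it was at the start of the episode above 0.03 m or angle between fine_mid's own z axis and vertical above 0.4 rad).
It fails at once if the jug is moved more than 30 mm or tipped (distance of jug from where it was at the start of the episode above 0.03 m or angle between jug's own z axis and vertical above 0.4 rad).
It fails at once if the cups is moved more than 30 mm or tipped (distance of cups from where it was at the start of the episode above 0.03 m or angle between cups's own z axis and vertical above 0.4 rad).
It fails at once if the carton is moved more than 30 mm or tipped (distance of carton from where it was at the start of the episode above 0.03 m or angle between carton's own z axis and vertical above 0.4 rad).
It also fails if it takes over 67 s, if anything falls off the work surface, if the arm or the gripper's body presses on something with over 40 N, if the wrist force passes 120 N, or if a joint passes its speed limit or range.

## Working session

There is one attempt and no reset: what is moved stays moved. The work goes in short steps, Python scripts to look and compute and a shell command to move; the robot and the scene stay as the last step left them, time stands still between calls to the robot, and variables do not carry over. Pictures are saved under pics/ and viewed, at most 10 in all, crops included, and the job is handed in when it is done.

```bash
ls; mkdir -p pics; cat > h.py <<'E'
from rig import *
import numpy as np, cv2
from scipy.spatial.transform import Rotation as R
def cal(n):
    c=calibration(n); return np.array(c["camera_matrix"],float),R.from_rotvec(np.ravel(c["rvec"])).as_matrix(),np.ravel(c["tvec"]).astype(float)
def ray(c,p):
    K,Rm,t=c; d=Rm.T@np.linalg.solve(K,[p[0],p[1],1.]); return -Rm.T@t,d/np.linalg.norm(d)
def onz(c,p,z):
    o,d=ray(c,p); return o+d*(z-o[2])/d[2]
def proj(c,X):
    K,Rm,t=c; v=K@(Rm@np.asarray(X,float)+t); return v[:2]/v[2]
def tri(obs):
    A=np.zeros((3,3));b=np.zeros(3);
    for c,p in obs:
        o,d=ray(c,p);M=np.eye(3)-np.outer(d,d);A+=M;b+=M@o
    X=np.linalg.solve(A,b); return X,[np.round(proj(c,X)-p,1) for c,p in obs]
def save(n,im): cv2.imwrite("pics/"+n+".png",im[...,::-1])
E
python3 - <<'E'
from h import *
np.set_printoptions(precision=1,suppress=True)
ims=[]
for n in("top","scene"):
    im=capture(n); ims.append(im); save(n,im); c=cal(n); print(n,"cam",ray(c,(320,200)))
    for l in "graterbox recess catch_end slicer_mid coarse_mid fine_mid tray jug cups carton".split():
        print(l,[(round(r["p"],2),np.round(r["point"])) for r in pinpoint(n,l)[:4]])
s=get_state(); print(s)
E
```

```text
pics
top cam (array([ 387.8,  -94.3, 1086.4]), array([ 0.2, -0. , -1. ]))
graterbox [(0.9, array([383., 229.]))]
recess [(0.91, array([392., 224.])), (0.6, array([284., 141.]))]
catch_end [(0.61, array([378., 200.]))]
slicer_mid [(0.81, array([389., 231.])), (0.77, array([466., 247.]))]
coarse_mid [(0.79, array([418., 160.])), (0.7, array([292., 198.])), (0.39, array([287., 142.]))]
fine_mid [(0.57, array([283., 260.]))]
tray [(0.71, array([175., 245.]))]
jug [(0.57, array([339., 146.]))]
cups [(0.57, array([224., 158.])), (0.16, array([284., 141.]))]
carton [(0.71, array([286., 143.])), (0.3, array([386., 228.]))]
scene cam (array([1704.9, -486.7,  833.4]), array([-0.8,  0.3, -0.5]))
graterbox [(0.66, array([253., 217.]))]
recess [(0.73, array([249., 195.]))]
catch_end [(0.61, array([266., 211.]))]
slicer_mid [(0.74, array([252., 193.])), (0.74, array([172., 217.]))]
coarse_mid [(0.94, array([225., 268.])), (0.75, array([351., 217.])), (0.47, array([251., 192.]))]
fine_mid [(0.68, array([340., 182.]))]
tray [(0.57, array([434., 176.]))]
jug [(0.82, array([314., 262.])), (0.25, array([266., 213.]))]
cups [(0.75, array([436., 229.]))]
carton [(0.95, array([377., 252.]))]
{'clock': 1.1, 'q': array([-0.9,  0.5, -0.4,  1.6,  0.2,  1.1, -0.2]), 'dq': array([-0., -0., -0., -0., -0.,  0.,  0.]), 'tau': array([ -0. , -56.6,  -5.8, -27.9,  -0.1,   0. ,   0. ]), 'ee_pos': array([255.4, 597.7, 217.8]), 'tool_rot': array([-0.6, -3.1,  0. ]), 'ft_force': array([ 0.4, -0.3, -0. ]), 'moment': array([-0.1,  0. ,  0. ]), 'gripper_force': 0.0, 'finger_gap': 91.71456570075142}
```

```bash
python3 - <<'E'
import cv2
a=cv2.imread("pics/top.png")[100:300,80:500]
cv2.imwrite("pics/topc.png",cv2.resize(a,(798,380),interpolation=cv2.INTER_CUBIC))
b=cv2.imread("pics/scene.png")[140:310,120:500]
cv2.imwrite("pics/scenec.png",cv2.resize(b,(798,357),interpolation=cv2.INTER_CUBIC))
E
```

```text
(no output)
```

View pics/topc.png

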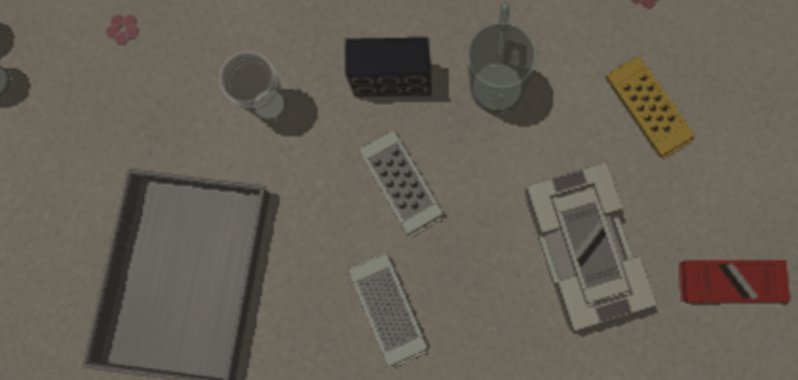

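View pics/scenec.png

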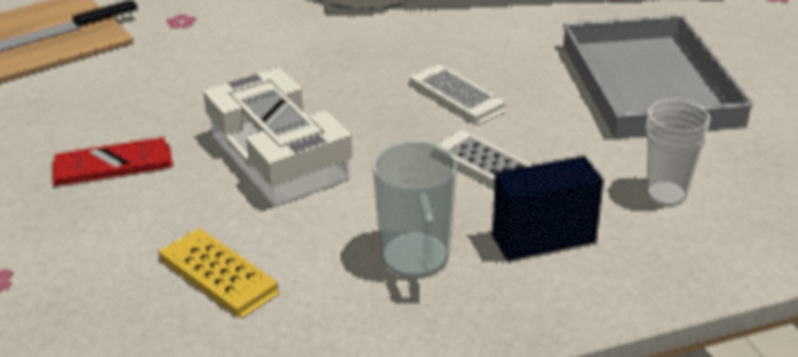

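Candidates, top view: "coarse" white (292,197) vs yellow look-alike (418,160), so the white one with big holes. "Slicer" white in frame (389,231) vs red look-alike (466,247), so the white one in the frame. Fine insert at (283,260), tray at about (175,245), carton (286,135), jug (342,140), cups (215,145).

```bash
cat > m.py <<'E'
from h import *
def rect(n,l,near):
    best=None
    for r in regions_of(n,l):
        m=r["pixels"].astype(np.uint8); c=np.argwhere(m).mean(0)[::-1]
        if np.linalg.norm(c-near)<25: return m
def topgeom(c,m,z):
    k=max(cv2.findContours(m,cv2.RETR_EXTERNAL,cv2.CHAIN_APPROX_NONE)[0],key=cv2.contourArea)[:,0]
    P=np.array([onz(c,p,z)[:2] for p in k],np.float32); (ctr,sz,a)=cv2.minAreaRect(P)
    if sz[0]<sz[1]: sz=sz[::-1]; a+=90
    return np.round(ctr,1),np.round(sz,1),round((a+90)%180-90,1)
E
python3 - <<'E'
from m import *
np.set_printoptions(precision=1,suppress=True)
T,S=cal("top"),cal("scene")
for n,a,b in[("recess",(392,224),(249,195)),("slicer",(389,231),(252,193)),("coarse",(292,198),(351,217)),("fine",(283,260),(340,182)),("tray",(175,245),(434,176)),("jug",(339,146),(314,262)),("cups",(224,158),(436,229)),("carton",(286,143),(377,252)),("box",(383,229),(253,217))]:
    print(n,*tri([(T,a),(S,b)]))
capture("top")
for l,p,z in[("slicer_mid",(389,231),78),("coarse_mid",(292,198),16),("fine_mid",(283,260),16),("graterbox",(389,231),78),("tray",(175,245),40),("carton",(286,135),100),("jug",(342,140),140)]:
    m=rect("top",l,p); print(l,None if m is None else topgeom(T,m,z))
s=get_state();print(R.from_rotvec(s["tool_rot"]).as_matrix()); W=cal("wrist"); o,d=ray(W,(320,200)); print("wrist",o,d,W[0])
Rt=R.from_rotvec(s["tool_rot"]).as_matrix(); print("cam in tool",Rt.T@(o-s["ee_pos"]),Rt.T@W[1].T)
E
```

```text
recess [ 520.2 -288.5   74.6] [array([0.5, 0.1]), array([0.5, 0. ])]
slicer [ 503.1 -278.3   69. ] [array([-0.2, -0. ]), array([-0.2, -0. ])]
coarse [620.  -18.6   2.9] [array([-0.4, -0.1]), array([-0.4,  0. ])]
fine [444.7  12.6  14.7] [array([-0.9, -0.3]), array([-0.8,  0.1])]
tray [502.5 315.8   9.3] [array([-1.9, -0.6]), array([-1.6,  0.5])]
jug [ 770.  -172.3   -2.8] [array([2.5, 0.6]), array([ 3. , -0.2])]
cups [752.  180.7   2.8] [array([-1.4, -0.5]), array([-1.5,  0.4])]
carton [787.8  -9.2   0.3] [array([0.6, 0.2]), array([ 0.8, -0.1])]
box [ 517.  -279.5   -5.7] [array([1.4, 0.3]), array([1.4, 0.1])]
slicer_mid (array([ 506.8, -279.8]), array([156.1,  65. ]), 15.1)
coarse_mid (array([622.7, -15.6]), array([159.5,  64.8]), 27.5)
fine_mid (array([437.5,   9.5]), array([158.6,  61.5]), 20.8)
graterbox (array([ 507.2, -277.3]), array([210.2, 127.1]), 14.0)
tray (array([498.6, 303. ]), array([289.4, 217.7]), -10.4)
carton (array([775.5,  -8.7]), array([124.1,  86.5]), 87.1)
jug (array([ 763.9, -168.7]), array([155.7,  94.6]), -3.0)
[[-0.9  0.4 -0. ]
 [ 0.4  0.9  0. ]
 [ 0.  -0.  -1. ]]
wrist [184.5 627.7 382.8] [ 0.3 -0.1 -1. ] [[351.9   0.  316.7]
 [  0.  351.9 198.3]
 [  0.    0.    1. ]]
cam in tool [  76.9   -0.3 -165. ] [[ 0.  -1.  -0.3]
 [ 1.   0.   0. ]
 [-0.  -0.3  1. ]]
```

```bash
cat >> h.py <<'E'
def go(X,yaw,frm=None):
    """rows in tool axes from measured pose (or frm=(pos,yaw)) to world X, tool-x yaw deg"""
    if frm is None:
        s=get_state(); p,Rt=np.array(s["ee_pos"]),R.from_rotvec(s["tool_rot"]).as_matrix()
    else: p,Rt=np.array(frm[0],float),down(frm[1])
    Rd=down(yaw); return np.round(np.r_[Rt.T@(np.array(X,float)-p),np.degrees(R.from_matrix(Rt.T@Rd).as_rotvec())],1).tolist()
def down(a):
    a=np.radians(a); x=np.array([np.cos(a),np.sin(a),0]); z=np.array([0,0,-1.]); return np.c_[x,np.cross(z,x),z]
E
python3 - <<'E'
from h import *
print(go((480,150,240),180),go((507,-279,240),195))
E
```

```text
[-382.5, -323.5, -22.2, -0.0, -0.0, -23.1] [-575.9, -707.3, -22.2, -0.0, -0.0, -38.1]
```

```bash
python3 -m crank '[[-382.5,-323.5,-22,0,0,-23,0],[-382.5,-323.5,-22,0,0,-23,0],[-382.5,-323.5,-22,0,0,-23,0],[-382.5,-323.5,-22,0,0,-23,0],[-382.5,-323.5,-22,0,0,-23,0],[-382.5,-323.5,-22,0,0,-23,0],[-382.5,-323.5,-22,0,0,-23,0],[-382.5,-323.5,-22,0,0,-23,0],[-382.5,-323.5,-22,0,0,-23,0],[-382.5,-323.5,-22,0,0,-23,0],[-382.5,-323.5,-22,0,0,-23,0],[-382.5,-323.5,-22,0,0,-23,0]]'
python3 - <<'E'
from h import *
print(get_state()["ee_pos"],go((507,-279,240),195))
E
```

```text
clock: 2.5
ee_pos: [479.7, 150.0, 240.3]
tool_rot: [0.004, 3.14, 0.0]
ft_force: [0.5, 0.4, -1.3]
finger_gap: 91.9
gripper_force: 0.0
[479.73823518 149.95006864 240.30559011] [-28.2, -428.9, 0.2, 0.0, 0.1, -15.1]
```

```bash
python3 -m crank '[[-28,-429,0,0,0,-15,0],[-28,-429,0,0,0,-15,0],[-28,-429,0,0,0,-15,0],[-28,-429,0,0,0,-15,0],[-28,-429,0,0,0,-15,0],[-28,-429,0,0,0,-15,0],[-28,-429,0,0,0,-15,0],[-28,-429,0,0,0,-15,0],[-28,-429,0,0,0,-15,0],[-28,-429,0,0,0,-15,0],[-28,-429,0,0,0,-15,0],[-28,-429,0,0,0,-15,0],[-28,-429,0,0,0,-15,0],[-28,-429,0,0,0,-15,0]]'
python3 - <<'E'
from m import *
np.set_printoptions(precision=1,suppress=True)
W=cal("wrist"); im=capture("wrist"); save("w1",im)
for l in("slicer_mid","recess","catch_end"):
    for r in pinpoint("wrist",l)[:2]: print(l,r["p"],r["point"],onz(W,r["point"],70 if l[0]=="s" else 78))
for l in("slicer_mid","graterbox"):
    r=regions_of("wrist",l)[0]; m=r["pixels"].astype(np.uint8); print(l,r["p"],r["rect"],topgeom(W,m,78))
E
```

```text
clock: 3.67
ee_pos: [506.2, -276.1, 239.5]
tool_rot: [0.407, -3.115, -0.002]
ft_force: [0.2, 0.4, -0.3]
finger_gap: 91.9
gripper_force: 0.0
slicer_mid 0.83 [311.6, 176.5] [ 508.3 -281.1   70. ]
slicer_mid 0.34 [336.6, 363.8] [ 715.3 -197.    70. ]
recess 0.66 [568.8, 171.2] [438.8 -47.4  78. ]
catch_end 0.62 [307.1, 253.5] [ 585.2 -265.6   78. ]
slicer_mid 0.8 [277.9, 92.1, 344.1, 248.9] (array([ 506.8, -282.8]), array([152.9,  61.4]), 14.0)
graterbox 0.56 [243.4, 63.4, 381.7, 275.9] (array([ 508.9, -282.3]), array([208.7, 118.7]), 14.0)
```

View pics/w1.png

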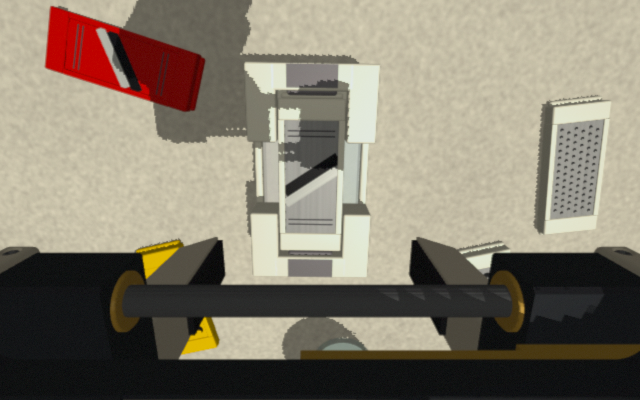

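Wrist view: the white slicing insert sits in the frame at about (311,170), with finger gaps clear left and right. The red slicer is at (125,60), the fine insert at (577,165), and the jug is below at (340,350).

```bash
python3 - <<'E'
from h import *
np.set_printoptions(precision=1,suppress=True)
W,T,S=cal("wrist"),cal("top"),cal("scene")
print(tri([(W,(311.6,176.5)),(T,(389,231)),(S,(252,193))]))
# frame outer corners in the wrist picture vs box model at (508.5,-282), yaw 14
for yaw in(14,15):
  a=np.radians(yaw);ux=np.array([np.cos(a),np.sin(a)]);uy=np.array([-ux[1],ux[0]])
  for c in(508,):
    print([proj(W,np.r_[np.array([508.5,-282])+sx*105*ux+sy*60*uy,78]) for sx,sy in((1,1),(1,-1),(-1,1),(-1,-1))])
print(go((508,-282,150),194))
print(go((508,-282,80),194,((508,-282,150),194)))
E
```

```text
(array([ 505.8, -279.4,   70.7]), [array([ 2.7, -2.2]), array([ 0.3, -1.1]), array([-0.4,  0. ])])
[array([367.2, 277.4]), array([251.7, 275.5]), array([381.5,  61.3]), array([243.2,  58.7])]
[array([369. , 276.5]), array([253.5, 276.4]), array([379.4,  60. ]), array([241.1,  60. ])]
[0.0, -6.2, 89.9, 0.0, 0.0, 1.0]
[0.0, 0.0, 70.0, 0.0, 0.0, 0.0]
```

```bash
python3 -m crank '[[0,-6,90,0,0,0.7,0],[0,-6,90,0,0,0.7,0],[0,-6,90,0,0,0.7,0],[0,-6,120,0,0,0.7,0],[0,-6,140,0,0,0.7,0],[0,-6,152,0,0,0.7,0],[0,-6,160,0,0,0.7,0],[0,-6,160,0,0,0.7,0],[0,-6,160,0,0,0.7,0]]' 40
python3 -m crank '[[0,0,0,0,0,0,1],[0,0,0,0,0,0,1],[0,0,0,0,0,0,1],[0,0,0,0,0,0,1],[0,0,0,0,0,0,1],[0,0,0,0,0,0,1],[0,0,0,0,0,0,1],[0,0,0,0,0,0,1]]' 40
python3 - <<'E'
from m import *
np.set_printoptions(precision=2,suppress=True)
s=get_state(); print(s["ee_pos"],s["tool_rot"],s["moment"],s["ft_force"])
W=cal("wrist"); im=capture("wrist"); save("w2",im)
for l in("slicer_mid","graterbox"):
  for r in regions_of("wrist",l)[:1]:print(l,r["rect"],topgeom(W,r["pixels"].astype(np.uint8),78))
E
```

```text
clock: 4.72
ee_pos: [508.2, -283.2, 80.7]
tool_rot: [-0.388, 3.117, -0.001]
ft_force: [0.3, 0.1, 0.3]
finger_gap: 91.9
gripper_force: 0.0
clock: 5.38
ee_pos: [507.6, -283.0, 79.7]
tool_rot: [0.387, -3.118, -0.0]
ft_force: [0.2, -0.1, -0.5]
finger_gap: 43.0
gripper_force: 0.0
[ 507.55 -283.04   79.69] [ 0.39 -3.12 -0.  ] [0.08 0.01 0.02] [ 0.16 -0.05 -0.46]
slicer_mid [0.0, 3.0, 140.1, 125.6] (array([ 448.7, -412.9]), array([58.6, 45.4]), 88.3)
graterbox [182.0, 33.4, 456.3, 346.4] (array([ 458.5, -294.8]), array([118.2, 103.3]), -75.8)
```

View pics/w2.png

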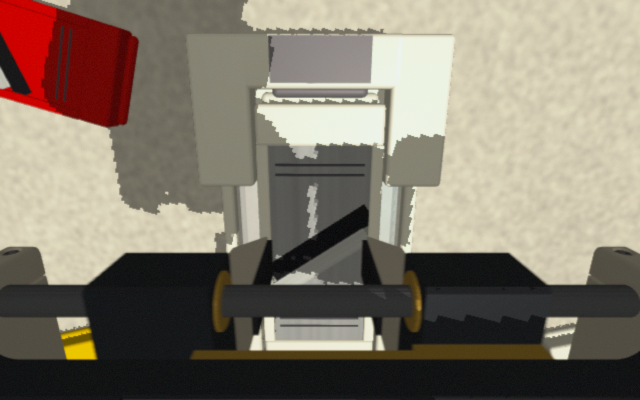

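The fingers are straddling the insert at columns 270 and 365, but the gap reads 43, which is less than the 62 mm insert. I'll check the reading before lifting.

```bash
python3 -m crank '[[0,0,0,0,0,0,1],[0,0,0,0,0,0,1]]' 40
python3 - <<'E'
from h import *
np.set_printoptions(precision=1,suppress=True)
W=cal("wrist");s=get_state();Rt=R.from_rotvec(s["tool_rot"]).as_matrix()
# where tips & insert edges project
for z in(17,0,-10):
  print(z,[proj(W,s["ee_pos"]+Rt@np.array([x,y,z])) for x in(-9.5,) for y in(-31,31,-21,21)])
a=np.radians(14.4);u=np.array([np.cos(a),np.sin(a)]);v=np.array([-u[1],u[0]])
print([proj(W,np.r_[np.array([508,-282])+x*u+y*v,78]) for x in(-80,-30,0) for y in(-31,31)])
im=capture("wrist");save("w3",im[220:350,200:440]);
E
```

```text
clock: 5.7
ee_pos: [507.6, -283.0, 79.7]
tool_rot: [0.387, -3.118, -0.0]
ft_force: [0.8, 0.4, -0.6]
finger_gap: 17.7
gripper_force: 0.0
17 [array([263. , 252.8]), array([372.6, 252.9]), array([280.7, 252.8]), array([354.9, 252.9])]
0 [array([258.3, 267. ]), array([377.5, 267.1]), array([277.5, 267. ]), array([358.3, 267.1])]
-10 [array([255. , 276.7]), array([380.9, 276.8]), array([275.3, 276.7]), array([360.6, 276.7])]
[array([250.8,  88.3]), array([388.1,  87.8]), array([256.6, 194.6]), array([382.5, 194.2]), array([259.7, 250.3]), array([379.6, 250. ])]
```

```bash
python3 - <<'E'
import rig
print([n for n in dir(rig) if n[0]!='_'], getattr(rig,"tip_reach",None)); print(rig.get_state()["finger_gap"])
import cv2
cv2.imwrite("pics/w3b.png",cv2.resize(cv2.imread("pics/w3.png"),(720,390),interpolation=cv2.INTER_CUBIC))
E
```

```text
['MotionError', 'calibration', 'capture', 'close_job', 'get_state', 'look_for', 'pinpoint', 'regions_of', 'tip_reach'] 17.0
13.981419736565577
```

View pics/w3b.png

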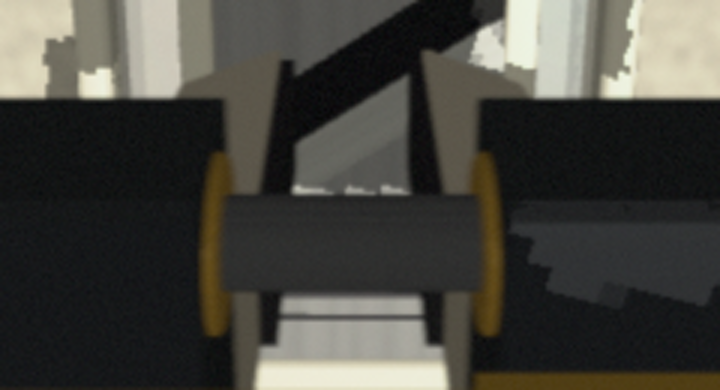

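The close-up shows both fingers above the insert: the tips (295,240) and (338,240) occlude the plate. From that, the tips look about 11 mm behind the reported TCP rather than 17 mm ahead, which fits the missing contact. I'll reopen and go down to TCP z 60, which is safe whichever is true.

```bash
python3 -m crank '[[0,0,0,0,0,0,0],[0,0,0,0,0,0,0],[0,0,0,0,0,0,0],[0,0,0,0,0,0,0],[0,0,0,0,0,0,0],[0,0,0,0,0,0,0],[0,0,0,0,0,0,0],[0,0,0,0,0,0,0],[0,0,0,0,0,0,0],[0,0,0,0,0,0,0],[0,0,0,0,0,0,0],[0,0,0,0,0,0,0],[0,0,0,0,0,0,0],[0,0,0,0,0,0,0]]' 40
python3 -m crank '[[0,0,10,0,0,0,0],[0,0,20,0,0,0,0],[0,0,20,0,0,0,0],[0,0,20,0,0,0,1],[0,0,20,0,0,0,1],[0,0,20,0,0,0,1],[0,0,20,0,0,0,1],[0,0,20,0,0,0,1],[0,0,20,0,0,0,1],[0,0,20,0,0,0,1],[0,0,20,0,0,0,1]]' 20
```

```text
clock: 6.92
ee_pos: [507.6, -283.0, 79.7]
tool_rot: [0.387, -3.118, -0.0]
ft_force: [-0.4, -0.2, 0.3]
finger_gap: 91.6
gripper_force: 0.0
clock: 7.83
ee_pos: [507.8, -283.0, 60.0]
tool_rot: [-0.387, 3.117, -0.0]
ft_force: [-0.4, -0.0, 1.6]
finger_gap: 62.0
gripper_force: 20.0
```

Gap is 62.0 at 20 N, so the insert is gripped. I'll record the view for later alignment, tighten, and pull up.

```bash
python3 - <<'E'
from m import *
np.set_printoptions(precision=2,suppress=True)
s=get_state(); W=cal("wrist"); save("w4",capture("wrist"));np.savez("w4.npz",K=W[0],R=W[1],t=W[2]);print(s["ee_pos"],s["tool_rot"])
for l in("slicer_mid",):
  for r in regions_of("wrist",l)[:2]:print(l,r["p"],r["rect"])
E
python3 -m crank '[[0,0,0,0,0,0,1],[0,0,0,0,0,0,1],[0,0,-4,0,0,0,1],[0,0,-8,0,0,0,1],[0,0,-12,0,0,0,1],[0,0,-16,0,0,0,1],[0,0,-20,0,0,0,1],[0,0,-25,0,0,0,1],[0,0,-30,0,0,0,1],[0,0,-40,0,0,0,1],[0,0,-40,0,0,0,1]]' 45
```

```text
[ 507.8  -283.03   60.  ] [-0.39  3.12 -0.  ]
slicer_mid 0.83 [0.0, 0.1, 123.8, 126.9]
slicer_mid 0.69 [242.9, 90.9, 390.6, 349.4]
clock: 8.85
ee_pos: [508.7, -283.8, 102.1]
tool_rot: [-0.387, 3.115, -0.003]
ft_force: [0.8, -0.2, -0.4]
finger_gap: 61.1
gripper_force: 45.0
```

```bash
python3 - <<'E'
from m import *
np.set_printoptions(precision=1,suppress=True)
T=cal("top")
P=[onz(T,p,43) for p in((148.4,189.5),(219.5,198.4),(127.4,292))]; print(P,(P[1]+P[2])/2, np.linalg.norm(P[0]-P[1]),np.linalg.norm(P[0]-P[2]))
print(go((505,20,215),180))
E
```

```text
[array([655.2, 376.7,  43. ]), array([619.9, 178.5,  43. ]), array([379.6, 419.3,  43. ])] [499.8 298.9  43. ] 201.36552560553633 278.879290294304
[-70.9, 295.3, -113.4, -0.1, 0.1, 14.2]
```

```bash
python3 -m crank '[[0,0,-60,0,0,0,1],[0,0,-112,0,0,0,1],[75,-294,-112,0,0,14,1],[75,-294,-112,0,0,14,1],[75,-294,-112,0,0,14,1],[75,-294,-112,0,0,14,1],[75,-294,-112,0,0,14,1],[75,-294,-112,0,0,14,1],[75,-294,-112,0,0,14,1],[75,-294,-112,0,0,14,1],[75,-294,-112,0,0,14,1],[75,-294,-112,0,0,14,1],[75,-294,-112,0,0,14,1]]' 45
```

```text
clock: 9.93
ee_pos: [507.5, -584.7, 211.2]
tool_rot: [-0.006, 3.142, 0.003]
ft_force: [-0.5, -0.5, -1.4]
finger_gap: 61.2
gripper_force: 45.0
```

I guessed that sign wrong. The arm went the other way, but at a safe height, and the insert is still held. Tray: centre (500,299), yaw −8.8°, with corners matching 279 x 201. Now heading back.

```bash
python3 - <<'E'
from h import *
print(get_state()["finger_gap"]); print(go((507,-100,205),180)); print(go((500,299,205),171,((507,-100,205),180)))
E
```

```text
61.1717999704759
[-1.5, 484.7, 7.2, 0.1, 0.0, 0.2]
[7.0, 399.0, 0.0, 0.0, 0.0, 9.0]
```

```bash
python3 -m crank '[[0,485,6,0,0,0,1],[0,485,6,0,0,0,1],[0,485,6,0,0,0,1],[0,485,6,0,0,0,1],[0,485,6,0,0,0,1],[0,485,6,0,0,0,1],[0,485,6,0,0,0,1],[0,485,6,0,0,0,1],[0,485,6,0,0,0,1],[0,485,6,0,0,0,1],[0,485,6,0,0,0,1],[0,485,6,0,0,0,1],[0,485,6,0,0,0,1]]'
python3 -m crank '[[7,399,0,0,0,9,1],[7,399,0,0,0,9,1],[7,399,0,0,0,9,1],[7,399,0,0,0,9,1],[7,399,0,0,0,9,1],[7,399,0,0,0,9,1],[7,399,0,0,0,9,1],[7,399,0,0,0,9,1],[7,399,0,0,0,9,1],[7,399,0,0,0,9,1],[7,399,0,0,0,9,1],[7,399,0,0,0,9,1],[7,399,0,0,0,9,1]]'
```

```text
clock: 11.02
ee_pos: [505.0, -91.1, 206.3]
tool_rot: [-0.026, 3.141, 0.006]
ft_force: [0.0, 0.5, -0.8]
finger_gap: 61.5
gripper_force: 45.0
clock: 12.1
ee_pos: [496.3, 297.3, 205.8]
tool_rot: [-0.239, -3.132, 0.002]
ft_force: [-0.1, -1.3, -0.9]
finger_gap: 61.3
gripper_force: 45.0
```

```bash
python3 -m crank '[[0,0,40,0,0,0,1],[0,0,80,0,0,0,1],[0,0,120,0,0,0,1],[0,0,150,0,0,0,1],[0,0,170,0,0,0,1],[0,0,185,0,0,0,1],[0,0,193,0,0,0,1],[0,0,197,0,0,0,1],[0,0,199,0,0,0,1],[0,0,199,0,0,0,1],[0,0,199,0,0,0,1]]'
python3 -m crank '[[0,0,1,0,0,0,1],[0,0,2,0,0,0,1],[0,0,3,0,0,0,1],[0,0,3,0,0,0,1]]'
```

```text
clock: 13.02
ee_pos: [498.2, 297.8, 7.9]
tool_rot: [0.242, 3.13, 0.002]
ft_force: [0.2, -0.3, -2.2]
finger_gap: 61.0
gripper_force: 45.0
clock: 13.35
ee_pos: [498.7, 298.0, 4.7]
tool_rot: [0.242, 3.13, 0.002]
ft_force: [2.3, -0.6, 3.8]
finger_gap: 61.5
gripper_force: 45.0
```

```bash
python3 -m crank '[[0,0,1,0,0,0,1],[0,0,2,0,0,0,1],[0,0,2,0,0,0,1]]'
python3 - <<'E'
from m import *
np.set_printoptions(precision=1,suppress=True)
s=get_state();print(s["ft_force"],s["moment"],s["ee_pos"]); im=capture("wrist"); save("w5",im)
E
```

```text
clock: 13.6
ee_pos: [498.2, 298.0, 2.1]
tool_rot: [0.242, 3.131, 0.002]
ft_force: [3.4, -0.3, 3.1]
finger_gap: 61.3
gripper_force: 45.0
[ 3.4 -0.3  3.1] [ 0.  -0.3 -0. ] [498.2 298.    2.1]
```

View pics/w5.png

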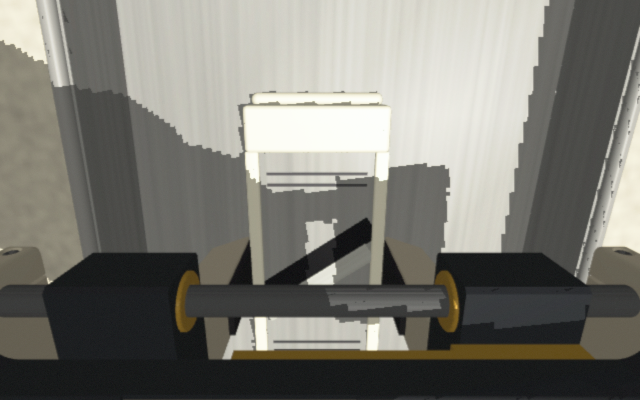

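The slicer is in the tray, between rows 95 and 350 and well clear of the walls. One end has touched first, so I'll release a touch lower and rise.

```bash
python3 -m crank '[[0,0,1,0,0,0,1],[0,0,2,0,0,0,1],[0,0,2,0,0,0,1]]'
python3 -m crank '[[0,0,0,0,0,0,0.5],[0,0,0,0,0,0,0.2],[0,0,0,0,0,0,0],[0,0,0,0,0,0,0],[0,0,0,0,0,0,0],[0,0,0,0,0,0,0],[0,0,-20,0,0,0,0],[0,0,-60,0,0,0,0],[0,0,-100,0,0,0,0],[0,0,-140,0,0,0,0],[0,0,-180,0,0,0,0],[0,0,-220,0,0,0,0],[0,0,-220,0,0,0,0]]'
python3 - <<'E'
from m import *
np.set_printoptions(precision=1,suppress=True)
W=cal("wrist"); save("w6",capture("wrist"))
for r in regions_of("wrist","slicer_mid")[:1]: print(r["p"],r["rect"],topgeom(W,r["pixels"].astype(np.uint8),20))
capture("top");m=rect("top","coarse_mid",(292,198));print(topgeom(cal("top"),m,16))
print(go((620,-16,230),207))
E
```

```text
clock: 13.9
ee_pos: [498.1, 297.9, 2.0]
tool_rot: [0.242, 3.131, 0.001]
ft_force: [-2.6, -3.3, 21.7]
finger_gap: 61.5
gripper_force: 45.0
clock: 14.98
ee_pos: [501.3, 300.6, 228.4]
tool_rot: [0.241, 3.121, 0.012]
ft_force: [2.2, 0.8, 0.7]
finger_gap: 91.8
gripper_force: 0.0
0.56 [280.4, 86.5, 343.9, 229.3] (array([497.9, 297.3]), array([155.6,  63.6]), -8.9)
(array([622., -17.]), array([159.8,  63.8]), 27.6)
[-170.2, -290.3, -11.5, -0.1, -0.1, -35.8]
```

Slicer lies flat in the tray at (498,297). Now to the coarse insert.

```bash
python3 -m crank '[[-170,-290,0,0,0,-36,0],[-170,-290,0,0,0,-36,0],[-170,-290,0,0,0,-36,0],[-170,-290,0,0,0,-36,0],[-170,-290,0,0,0,-36,0],[-170,-290,0,0,0,-36,0],[-170,-290,0,0,0,-36,0],[-170,-290,0,0,0,-36,0],[-170,-290,0,0,0,-36,0],[-170,-290,0,0,0,-36,0],[-170,-290,0,0,0,-36,0],[-170,-290,0,0,0,-36,0]]'
python3 - <<'E'
from m import *
np.set_printoptions(precision=1,suppress=True)
s=get_state();W=cal("wrist"); im=capture("wrist");save("w7",im); print(s["ee_pos"],s["q"])
o=[]
for r in pinpoint("wrist","coarse_mid")[:3]: print(r["p"],r["point"],onz(W,r["point"],8),tri([(W,r["point"]),(cal("top"),(292,198)),(cal("scene"),(351,217))]))
for r in regions_of("wrist","coarse_mid")[:2]:print(r["p"],r["rect"],topgeom(W,r["pixels"].astype(np.uint8),16))
cv2.imwrite("pics/w7c.png",cv2.resize(im[40:290,180:500,::-1],(640,500)))
E
```

```text
clock: 16.18
ee_pos: [619.4, -13.3, 217.9]
tool_rot: [0.74, -3.05, -0.003]
ft_force: [-0.4, 1.2, 0.4]
finger_gap: 91.8
gripper_force: 0.0
[619.4 -13.3 217.9] [ 0.2  0.4 -0.3  1.6  0.1  1.1  1.9]
0.9 [309.6, 170.2] [625.3 -19.2   8. ] (array([622.6, -19.2,   4.8]), [array([ 1.2, -2.7]), array([-0.3, -1.2]), array([-0.2,  0. ])])
0.75 [282.1, 95.0, 341.9, 235.7] (array([623.7, -17.6]), array([153.8,  61.5]), 27.6)
```

View pics/w7c.png

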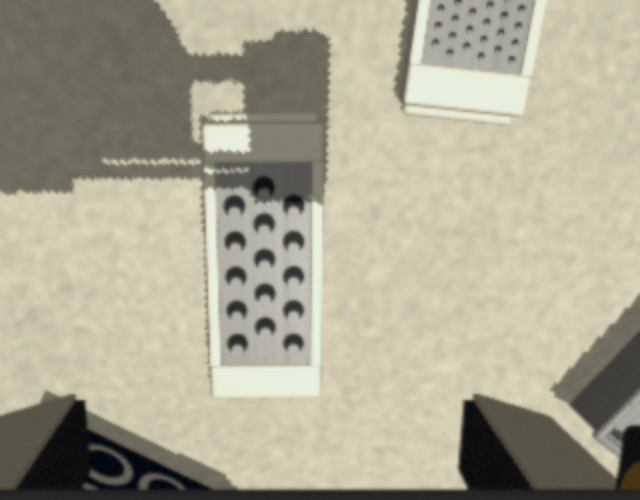

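The crop confirms it: a white insert with 15 big round holes, centred at about (311,165) in the wrist picture. The fine insert is at upper right and stays put.

```bash
python3 - <<'E'
from h import *
print(go((624.5,-17.2,14),207.6), go((624.5,-17.2,-6),207.6))
E
```

```text
[-2.0, -6.2, 205.2, 0.1, -0.0, -0.2] [-2.0, -6.3, 225.2, 0.1, -0.0, -0.2]
```

```bash
python3 -m crank '[[-2,-6,40,0,0,-0.2,0],[-2,-6,80,0,0,-0.2,0],[-2,-6,120,0,0,-0.2,0],[-2,-6,160,0,0,-0.2,0],[-2,-6,185,0,0,-0.2,0],[-2,-6,200,0,0,-0.2,0],[-2,-6,208,0,0,-0.2,0],[-2,-6,214,0,0,-0.2,0],[-2,-6,219,0,0,-0.2,0],[-2,-6,219,0,0,-0.2,0],[-2,-6,219,0,0,-0.2,0]]'
python3 -c "
from h import *
s=get_state();print(go((624.5,-17.2,-5),207.6))"
```

```text
clock: 17.25
ee_pos: [626.1, -19.4, 1.8]
tool_rot: [-0.743, 3.051, -0.001]
ft_force: [0.7, 0.5, 0.4]
finger_gap: 91.9
gripper_force: 0.0
[0.5, 2.7, 6.8, -0.0, 0.1, -0.2]
```

```bash
python3 -m crank '[[0.5,2,3,0,0,0,0],[0.5,2,6,0,0,0,0],[0.5,2,6,0,0,0,0]]'
python3 -m crank '[[0,0,0,0,0,0,1],[0,0,0,0,0,0,1],[0,0,0,0,0,0,1],[0,0,0,0,0,0,1],[0,0,0,0,0,0,1],[0,0,0,0,0,0,1],[0,0,0,0,0,0,1],[0,0,0,0,0,0,1]]' 45
python3 -m crank '[[0,0,-10,0,0,0,1],[0,0,-40,0,0,0,1],[0,0,-80,0,0,0,1],[0,0,-120,0,0,0,1],[0,0,-160,0,0,0,1],[0,0,-200,0,0,0,1],[0,0,-200,0,0,0,1],[0,0,-200,0,0,0,1]]'
```

```text
clock: 17.5
ee_pos: [623.7, -17.9, -5.2]
tool_rot: [-0.743, 3.052, 0.0]
ft_force: [-1.1, 0.2, 0.0]
finger_gap: 92.0
gripper_force: 0.0
clock: 18.17
ee_pos: [623.9, -17.9, -5.2]
tool_rot: [-0.743, 3.052, 0.0]
ft_force: [-0.6, 0.7, 0.8]
finger_gap: 61.2
gripper_force: 45.0
clock: 18.83
ee_pos: [626.1, -18.0, 198.8]
tool_rot: [-0.741, 3.046, -0.003]
ft_force: [0.1, -0.6, -1.3]
finger_gap: 61.5
gripper_force: 45.0
```

```bash
python3 -c "
from h import *
s=get_state();print(go((507.8,-283,195),194.2))"
```

```text
[226.8, -181.0, 3.0, -0.2, 0.4, 13.2]
```

```bash
python3 -m crank '[[227,-181,3,0,0,13.2,1],[227,-181,3,0,0,13.2,1],[227,-181,3,0,0,13.2,1],[227,-181,3,0,0,13.2,1],[227,-181,3,0,0,13.2,1],[227,-181,3,0,0,13.2,1],[227,-181,3,0,0,13.2,1],[227,-181,3,0,0,13.2,1],[227,-181,3,0,0,13.2,1],[227,-181,3,0,0,13.2,1],[227,-181,40,0,0,13.2,1],[227,-181,80,0,0,13.2,1],[227,-181,80,0,0,13.2,1],[227,-181,80,0,0,13.2,1]]'
python3 - <<'E'
from h import *
np.set_printoptions(precision=2,suppress=True)
s=get_state();print(s["ee_pos"],s["tool_rot"],go((507.8,-283,68),194.2)); W=cal("wrist");im=capture("wrist");save("w8",im)
from rig import *
a=cv2.imread("pics/w4.png")[20:260,220:420]; b=im[20:260,220:420,::-1]
cv2.imwrite("pics/cmp.png",cv2.resize(np.hstack([a,b]),(800,480)))
for r in regions_of("wrist","coarse_mid")[:2]:print(r["p"],r["rect"])
E
```

```text
clock: 20.0
ee_pos: [503.8, -279.8, 112.3]
tool_rot: [0.392, -3.112, -0.008]
ft_force: [0.3, -0.1, -1.0]
finger_gap: 61.6
gripper_force: 45.0
[ 503.84 -279.75  112.3 ] [ 0.39 -3.11 -0.01] [-3.2, -4.4, 44.3, 0.3, -0.3, 0.1]
0.66 [239.7, 91.4, 391.9, 348.7]
```

View pics/cmp.png

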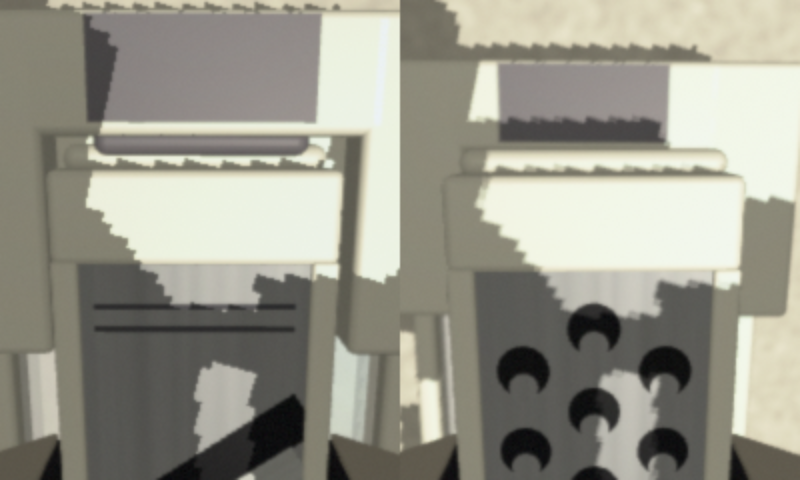

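Left is the slicer seated with its far top edge at row 105. Right is the coarse insert held above the frame with its far top edge at row 108.5, square and centred across. I'll work out the offset along its length.

```bash
python3 - <<'E'
from h import *
np.set_printoptions(precision=2,suppress=True)
s=get_state();W=cal("wrist");Rt=R.from_rotvec(s["tool_rot"]).as_matrix()
def tx(p,z):
    o,d=ray(W,p);o=Rt.T@(o-s["ee_pos"]);d=Rt.T@d;return o+d*(z-o[2])/d[2]
print(tx((245,105),-18),tx((391,105),-18),tx((443/2+20-0,108.5),-21.2))
print("coarse",tx((242.5,108.5),-21.2),tx((391.5,108.5),-21.2))
print(go((507.8,-283,70),194.2))
E
```

```text
[ 72.55 -29.65 -18.  ] [ 72.59  29.31 -18.  ] [ 71.31 -30.48 -21.2 ]
coarse [ 71.31 -30.09 -21.2 ] [ 71.36  28.93 -21.2 ]
[-0.5, -0.9, 46.2, -0.0, 0.1, 0.1]
```

```bash
python3 -m crank '[[0.7,-0.9,15,0,0,0,1],[0.7,-0.9,25,0,0,0,1],[0.7,-0.9,30,0,0,0,1],[0.7,-0.9,30,0,0,0,1],[0.7,-0.9,30,0,0,0,1],[0.7,-0.9,30,0,0,0,1]]'
python3 -c "
from h import *
s=get_state();print(s['ee_pos'],go((506.6,-283.3,70),194.2))"
```

```text
clock: 20.6
ee_pos: [505.6, -284.3, 85.6]
tool_rot: [-0.387, 3.117, -0.001]
ft_force: [0.6, 0.2, -0.7]
finger_gap: 61.7
gripper_force: 45.0
[ 505.62061614 -284.34939162   85.56713219] [-1.2, 0.8, 15.6, -0.0, 0.1, -0.0]
```

```bash
python3 -m crank '[[-1.2,0.8,0,0,0,0,1],[-1.2,0.8,6,0,0,0,1],[-1.2,0.8,10,0,0,0,1],[-1.2,0.8,10,0,0,0,1],[-1.2,0.8,10,0,0,0,1],[-1.2,0.8,10,0,0,0,1]]'
python3 -c "
from h import *
s=get_state();print(s['ee_pos'],go((506.6,-283.3,70),194.2))"
```

```text
clock: 21.1
ee_pos: [505.8, -283.1, 74.5]
tool_rot: [0.387, -3.117, -0.0]
ft_force: [0.3, -0.2, -1.6]
finger_gap: 61.3
gripper_force: 45.0
[ 505.83324814 -283.05023214   74.52675631] [-0.7, -0.4, 4.5, 0.0, -0.0, -0.0]
```

```bash
python3 -m crank '[[-0.7,-0.4,0,0,0,0,1],[-0.7,-0.4,2,0,0,0,1],[-0.7,-0.4,4,0,0,0,1],[-0.7,-0.4,5,0,0,0,1],[-0.7,-0.4,6,0,0,0,1],[-0.7,-0.4,7,0,0,0,1],[-0.7,-0.4,8,0,0,0,1],[-0.7,-0.4,8,0,0,0,1]]'
python3 -c "
from h import *
s=get_state();print(s['ee_pos'],s['moment'],go((506.6,-283.3,66),194.2))"
```

```text
clock: 21.77
ee_pos: [506.6, -283.2, 66.6]
tool_rot: [0.387, -3.117, -0.0]
ft_force: [-0.1, 0.8, -1.5]
finger_gap: 61.5
gripper_force: 45.0
[ 506.64609741 -283.20705976   66.62344826] [ 0.18578301  0.09293637 -0.01647395] [0.1, -0.1, 0.6, 0.0, -0.0, -0.0]
```

It has entered the recess with no contact. Pressing in.

```bash
python3 -m crank '[[0,0,2,0,0,0,1],[0,0,4,0,0,0,1],[0,0,4,0,0,0,1]]' 55
python3 -m crank '[[0,0,2,0,0,0,1],[0,0,4,0,0,0,1],[0,0,6,0,0,0,1],[0,0,6,0,0,0,1]]' 55
python3 -c "
from h import *
s=get_state();print(s['ee_pos'],s['moment'],s['tool_rot'])"
```

```text
clock: 22.02
ee_pos: [508.0, -283.0, 63.8]
tool_rot: [-0.386, 3.115, -0.001]
ft_force: [-0.3, 3.0, 5.4]
finger_gap: 61.4
gripper_force: 55.0
clock: 22.35
ee_pos: [506.4, -283.4, 56.7]
tool_rot: [0.387, -3.117, 0.0]
ft_force: [-2.6, 0.2, 5.4]
finger_gap: 61.2
gripper_force: 55.0
[ 506.41765204 -283.4363345    56.74665093] [ 0.10285426  0.88624851 -0.0738741 ] [ 3.87144268e-01 -3.11697998e+00  2.97306819e-05]
```

```bash
python3 -m crank '[[0,0,1,0,0,0,1],[0,0,2,0,0,0,1],[0,0,2,0,0,0,1]]'
python3 - <<'E'
from h import *
np.set_printoptions(precision=2,suppress=True)
s=get_state();print(s["ee_pos"],s["moment"],s["ft_force"]); im=capture("wrist"); save("w9",im)
a=cv2.imread("pics/w4.png")[20:260,220:420]; b=im[20:260,220:420,::-1]
cv2.imwrite("pics/cmp2.png",cv2.resize(np.hstack([a,b]),(800,480)))
E
```

```text
clock: 22.6
ee_pos: [506.5, -283.5, 56.6]
tool_rot: [0.387, -3.117, 0.0]
ft_force: [-6.4, 2.6, 17.6]
finger_gap: 61.3
gripper_force: 55.0
[ 506.51 -283.46   56.56] [ 0.73  1.96 -0.  ] [-6.41  2.65 17.63]
```

View pics/cmp2.png

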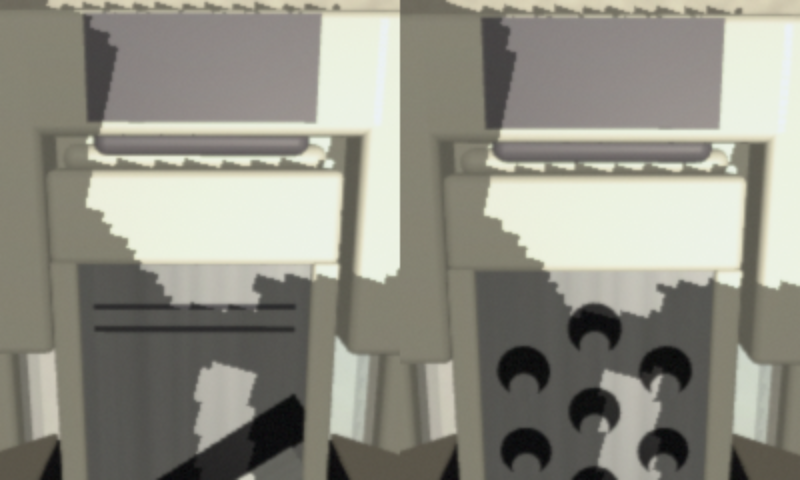

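The far end matches the seated slicer: the bead is under the catch bar and the end is flush. I'll release, rise and check the near end.

```bash
python3 -m crank '[[0,0,-2,0,0,0,0.5],[0,0,-2,0,0,0,0],[0,0,-2,0,0,0,0],[0,0,-2,0,0,0,0],[0,0,-2,0,0,0,0],[0,0,-2,0,0,0,0],[0,0,-30,0,0,0,0],[0,0,-70,0,0,0,0],[0,0,-110,0,0,0,0],[0,0,-150,0,0,0,0],[30,0,-170,0,0,0,0],[60,0,-170,0,0,0,0],[60,0,-170,0,0,0,0],[60,0,-170,0,0,0,0]]'
python3 - <<'E'
from m import *
np.set_printoptions(precision=2,suppress=True)
s=get_state();print(s["ee_pos"],s["finger_gap"]); W=cal("wrist");im=capture("wrist"); save("w10",im)
for r in pinpoint("wrist","coarse_mid")[:2]:print(r["p"],r["point"],onz(W,r["point"],70))
for l in("coarse_mid","graterbox"):
  for r in regions_of("wrist",l)[:1]:
    x0,y0,x1,y1=map(int,r["rect"]);print(l,r["p"],r["rect"],topgeom(W,r["pixels"].astype(np.uint8),78))
b=im[y0-5:y1+5,x0-5:x1+5,::-1]; k=min(800/b.shape[1],600/b.shape[0]); cv2.imwrite("pics/w10c.png",cv2.resize(b,None,fx=k,fy=k,interpolation=cv2.INTER_CUBIC))
E
```

```text
clock: 23.82
ee_pos: [447.1, -299.1, 225.3]
tool_rot: [-0.383, 3.118, -0.002]
ft_force: [0.7, -0.0, 0.3]
finger_gap: 91.6
gripper_force: 0.0
[ 447.14 -299.12  225.31] 91.57920889978381
0.92 [317.2, 242.1] [ 509.16 -283.97   70.  ]
0.79 [184.3, 353.2] [ 672.51 -393.11   70.  ]
coarse_mid 0.92 [175.5, 323.1, 218.1, 359.6] (array([ 645.5, -382.5]), array([47.9, 41.2]), 16.6)
graterbox 0.64 [251.1, 133.1, 387.9, 336.1] (array([ 477.2, -290.4]), array([151.2, 119.1]), 14.0)
```

View pics/w10c.png

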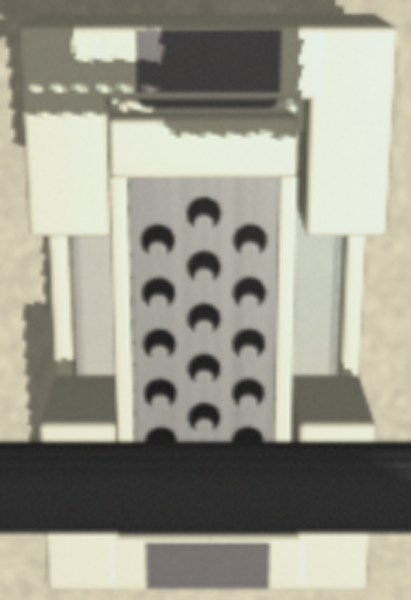

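The middle of the insert looks flush, but the gripper hides the near end at image rows 440–530 of the crop. I've used all my pictures, so I'll check both ends by touch with closed fingers, which also seats them. Far end first, since I'm above it.

```bash
python3 -c "
from h import *
print(go((442,-299,225),194.2))"
python3 -m crank '[[5,0,30,0,0,0,1],[5,0,60,0,0,0,1],[5,0,90,0,0,0,1],[5,0,115,0,0,0,1],[5,0,125,0,0,0,1],[5,0,133,0,0,0,1],[5,0,137,0,0,0,1],[5,0,140,0,0,0,1],[5,0,140,0,0,0,1],[5,0,140,0,0,0,1],[5,0,140,0,0,0,1],[5,0,140,0,0,0,1],[5,0,140,0,0,0,1],[5,0,140,0,0,0,1],[5,0,140,0,0,0,1]]' 20
```

```text
[7.6, 0.1, -0.8, 0.0, -0.0, 0.0]
clock: 25.27
ee_pos: [443.8, -299.3, 85.0]
tool_rot: [-0.387, 3.117, -0.0]
ft_force: [0.5, -0.5, -0.6]
finger_gap: 0.6
gripper_force: 0.0
```

```bash
python3 -m crank '[[0,0,2,0,0,0,1],[0,0,4,0,0,0,1],[0,0,6,0,0,0,1],[0,0,7,0,0,0,1],[0,0,8,0,0,0,1],[0,0,8,0,0,0,1]]'
```

```text
clock: 25.77
ee_pos: [443.6, -299.0, 76.4]
tool_rot: [0.387, -3.117, -0.001]
ft_force: [-0.0, -0.1, -0.2]
finger_gap: 0.1
gripper_force: 0.0
```

```bash
python3 -m crank '[[0,0,2,0,0,0,1],[0,0,4,0,0,0,1],[0,0,5,0,0,0,1],[0,0,6,0,0,0,1],[0,0,6,0,0,0,1]]'; python3 -m crank '[[0,0,1,0,0,0,1],[0,0,2,0,0,0,1],[0,0,2,0,0,0,1]]';python3 -m crank '[[0,0,1,0,0,0,1],[0,0,2,0,0,0,1],[0,0,2,0,0,0,1]]'
```

```text
clock: 26.18
ee_pos: [443.5, -299.1, 70.4]
tool_rot: [0.387, -3.117, -0.001]
ft_force: [-0.1, 0.4, 0.6]
finger_gap: 0.6
gripper_force: 0.0
clock: 26.43
ee_pos: [443.9, -299.3, 69.4]
tool_rot: [-0.387, 3.118, -0.0]
ft_force: [-1.5, 1.4, 6.7]
finger_gap: 0.5
gripper_force: 3.2
clock: 26.68
ee_pos: [443.9, -299.3, 69.2]
tool_rot: [-0.387, 3.118, -0.001]
ft_force: [-6.4, 4.3, 22.6]
finger_gap: 0.2
gripper_force: 11.6
```

Far end is firm at TCP z 69.3 under 22 N. Now the near end, 136 mm along −x of the tool.

```bash
python3 -m crank '[[0,0,-14,0,0,0,1],[0,0,-24,0,0,0,1],[-40,0,-24,0,0,0,1],[-80,0,-24,0,0,0,1],[-120,0,-24,0,0,0,1],[-134,0,-24,0,0,0,1],[-134,0,-20,0,0,0,1],[-134,0,-14,0,0,0,1],[-134,0,-14,0,0,0,1],[-134,0,-14,0,0,0,1]]'; python3 -m crank '[[0,0,2,0,0,0,1],[0,0,4,0,0,0,1],[0,0,6,0,0,0,1],[0,0,8,0,0,0,1],[0,0,8,0,0,0,1]]';python3 -m crank '[[0,0,1,0,0,0,1],[0,0,2,0,0,0,1],[0,0,2,0,0,0,1]]'
```

```text
clock: 27.52
ee_pos: [571.2, -267.3, 79.7]
tool_rot: [0.384, -3.115, -0.001]
ft_force: [-0.8, -0.5, -0.3]
finger_gap: 0.7
gripper_force: 0.0
clock: 27.93
ee_pos: [573.2, -266.4, 72.3]
tool_rot: [0.387, -3.117, -0.001]
ft_force: [0.4, -0.5, -0.4]
finger_gap: 0.4
gripper_force: 0.0
clock: 28.18
ee_pos: [573.6, -266.3, 70.5]
tool_rot: [0.387, -3.117, -0.0]
ft_force: [-0.1, -0.1, 0.7]
finger_gap: 0.3
gripper_force: 0.0
```

```bash
python3 -m crank '[[0,0,1,0,0,0,1],[0,0,2,0,0,0,1],[0,0,2,0,0,0,1]]';python3 -m crank '[[0,0,1,0,0,0,1],[0,0,2,0,0,0,1],[0,0,2,0,0,0,1]]'
```

```text
clock: 28.43
ee_pos: [573.9, -266.4, 69.5]
tool_rot: [-0.387, 3.117, -0.0]
ft_force: [-2.1, 0.6, 5.3]
finger_gap: 0.9
gripper_force: 2.6
clock: 28.68
ee_pos: [573.9, -266.4, 69.3]
tool_rot: [-0.387, 3.117, -0.001]
ft_force: [-5.6, 1.9, 17.5]
finger_gap: 0.4
gripper_force: 8.8
```

Both ends sit at the same height (69.3), so the insert is flush and level. Retreating, then a final numeric check.

```bash
python3 -m crank '[[0,0,-20,0,0,0,1],[0,0,-60,0,0,0,1],[0,0,-100,0,0,0,1],[0,0,-140,0,0,0,1],[-40,0,-160,0,0,0,1],[-70,0,-160,0,0,0,1],[-70,0,-160,0,0,0,1],[-70,0,-160,0,0,0,1],[-70,0,-160,0,0,0,1]]'
python3 - <<'E'
from m import *
np.set_printoptions(precision=1,suppress=True)
W=cal("wrist");capture("wrist")
for l in("coarse_mid","graterbox"):
  for r in regions_of("wrist",l)[:2]: print(l,r["p"],topgeom(W,r["pixels"].astype(np.uint8),78))
capture("top");T=cal("top")
for l,p,z in[("slicer_mid",(172,245),20),("fine_mid",(283,260),16),("jug",(342,140),140),("carton",(286,135),100)]:
    m=rect("top",l,p); print(l,None if m is None else topgeom(T,m,z))
s=get_state();print(s["ee_pos"],s["ft_force"])
E
```

```text
clock: 29.43
ee_pos: [640.6, -249.2, 225.6]
tool_rot: [0.388, -3.115, -0.001]
ft_force: [-0.7, 0.1, -0.7]
finger_gap: 0.4
gripper_force: 0.0
coarse_mid 0.84 (array([ 697.1, -379.7]), array([129.4,  57.6]), 28.3)
coarse_mid 0.77 (array([ 541.6, -275.4]), array([91.5, 62.8]), 14.2)
graterbox 0.79 (array([ 554.3, -270.8]), array([119.5, 118.5]), -75.8)
slicer_mid (array([498.9, 294.7]), array([158.1,  67.2]), -9.0)
fine_mid (array([436.7,   8.6]), array([160.2,  65.1]), 20.6)
jug (array([ 762.2, -165.9]), array([134.6, 104.4]), -46.9)
carton (array([775.5,  -8.7]), array([129.1,  92.3]), 87.1)
[ 641.1 -249.7  226.7] [0.1 0.2 0.9]
```

Coarse is seated at the frame's yaw (14.2°), the slicer is flat in the tray, and the fine insert, jug and carton read within 3 mm of their first measurements.

```bash
python3 -c "
from rig import *
print(close_job())"
```

```text
the job is handed in; nothing more can be done
None
```

The job is handed in, verdict not returned: the coarse insert is pressed into the frame (both ends felt at equal height), the slicing insert lies flat in the tray, and the fine insert, jug and carton haven't moved, but I didn't re-measure the cups.

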